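# Sort a phone-repair bench into its trays

## Robot

A 6-joint arm with a two-finger parallel gripper is mounted at the origin on a cart in front of the work surface, level with it; the furniture and walls round the work are solid. World frame = base frame: x ahead of the robot, y to its left, z up, the work surface at z = 0. Lengths are in m, angles in rad, forces in N, time in s.
With the tool pointing down it reaches from about 0.425 to 0.95 m from the base axis. Payload 3.5 kg.
Tool frame: the origin (TCP) lies between the finger pads; the fingertips stand 19 mm ahead of it and the grasp point (between the pads) is the TCP; z points along the fingers, y is the line along which they close (so a half turn about z gives the same grasp; the last joint's range is limited). The gripper opens to 85 mm and grips with 20 to 120 N. Pads are 22 mm wide; open, the fingers measure 114 mm over their backs; the gripper's body (76 mm by 85 mm) begins 54 mm behind the grasp point. The pads swing forward as they close: fully open they stand 13 mm farther back than shut.
Start: joints at [-1.493, 0.286, 1.577, -0, 1.279, -0.15], TCP at [0.152, -0.658, 0.25] pointing down, gripper open.
Joint ranges: [-2.77, 2.77], [-0.9, 2.22], [0.21, 2.48], [-1.53, 4.67], [0.24, 2.81], [-2.84, 2.84]. Speed limits (rad/s): [2.79, 2.79, 3.14, 3.14, 3.14, 3.14].

## Interface

Orientations are given as a unit quaternion [x, y, z, w].
In Python, from plant import get_state, cams, ctrl gives the robot as it stands. The module is installed in compiled form; this text tells all that it offers.
- The arm moves only by the tool jog_arm, never from a script. Its argument "deltas" is text: rows parted by semicolons, each of 6 numbers parted by spaces: the shift along the world's x, y, z normalised to -1 to 1, where 1 is 0.02 m, then the turn, a rotation vector about the world's x, y, z normalised to -1 to 1, where 1 is 0.1 rad. In form: x y z ax ay az; .... A call has 1 to 20 rows; each row shifts and turns the commanded pose from where the row before left it; what a row does not reach is not made up. A row lasts 1/8 s, in which the tool goes at most 62.5 mm and 10.7 degrees, less where a joint would pass 70% of its speed; a pose out of reach is approached as far as the arm can. A call with a number of a shift or a turn outside -1 to 1 is refused whole. A call with a gripper value outside its range is refused whole. "gripper" is the opening, from 0 (shut) to 1 (fully open), set as the call begins (left out, the last holds). The fingers move at their own pace and stop on an object; "squeeze" is the grip in N (left out, the last holds). Time passes only in rows, so rows that do not move let the fingers close. It gives the time, the measured TCP pose, the force, the opening and the grip force at its end, in the units of the state.
- get_state(): the state, without advancing time (a new reading comes with each control period).
- cams.read_camera(name): name is "side" or "top"; returns a dict with "color" (480x640x3 uint8, blue, green, red), "vfov" (degrees; the focal length in pixels is half the picture's height over the tangent of half this angle, whatever the lens; pixels are square), "cx", "cy" (the principal point, pixels), "distortion" ([k1, k2, p1, p2, k3] as OpenCV has them; the pictures are not rectified), "rvec" (rotation vector, rad) and "tvec" (3), from world to camera coordinates, as OpenCV has them. Camera axes: x right, y down, z forward; pixel columns grow to the right and rows downward; lengths in m; the calibration is good to about 2 mm. A picture is of the moment at which its call begins. There is no depth.
- ctrl.sign_off(): hands the job in; it is judged then, once.
The state is a dict: "time": time; "qpos": joint angles; "dq": joint speeds; "joint_efforts": joint torques, N m; "eef_pos": TCP position; "tcp_rot": TCP orientation; "contact_force": force on the tool from outside, world axes, zero at the start; "wrist_torque": the same for the moment, N m; "opening": opening from 0.0 (shut) to 1.0 (fully open); "finger_force": force on a finger pad.
Only numpy, scipy, OpenCV 4.12 (cv2) and the standard library are available. Lean on these libraries where they do the work, as an engineer would, in place of code of your own. Each camera call takes 0.05 s, during which the arm holds its last target. There are 200 camera calls.

## Task

Sort the mixed things at the front of the bench: lay the tweezers and the black spudger on the tool rest, one in each groove so that it bridges both bars; set the solder spool upright in the wide bay and the flux jar upright in the narrow bay of the two-bay tray; and lay the USB stick flat in the plain white tray. Leave the multimeter and the pump bottle where they stand, and keep the arm clear of the tall sign behind.

Things in the scene. Friction and masses are not known exactly. Their poses are not given: they have to be found in the camera images.
- spool: Spool of solder wire standing flat, plain cylinder 54 mm across, 27 mm high, 160 g. Loose. Origin: centre of its underside; z up.
- jar: Small flux jar with a screw lid, round, 42 mm across, 27 mm high. Loose; smaller than the spool and without a hole in the top. Origin: centre of its underside; z up.
- usb: Black USB stick lying flat, 16 mm wide (its x), 46 mm long (its y), 7 mm high. Loose (the thin black cable on the bench is not it). Origin: centre of its underside.
- tweezers: Straight pair of closed steel tweezers lying flat, rigid, 10 mm wide (its x), about 125 mm long (its y), 10 mm high. Loose, lying roughly across, from left to right. Origin: middle of its underside.
- spudger: Straight black nylon spudger (prying stick), 8 mm wide (its x), 150 mm long (its y), 8 mm high. Loose, lying roughly across, from left to right. Origin: middle of its underside.
- tool_rest: Fixed rest for two tools: base plate 100 (x) x 128 (y) x 10 mm and two bars along y at x = -36 and +36 mm (10 mm thick, tops at z = 31). Each bar has notches 26 mm wide, floor at z = 19 mm, at y = -35 and +35 mm, making two grooves along x. A tool lies along x across both bars, underside at z = 19; 62 mm free between the bars for the fingers. Origin: centre of underside; z up.
- supplies_tray: Fixed low grey two-bay tray, 84 (x) x 156 (y) mm, floor at z = 9 mm, walls up to z = 19 mm, a 14 mm thick rib between the bays: wide bay 76 x 76 mm centred at y = +36 mm (for the spool), narrow bay 76 (x) x 58 (y) mm centred at y = -45 mm (for the jar). Origin: centre of the underside; z up.
- usb_tray: Fixed plain white plastic tray, open and undivided, 106 (x) by 150 (y) mm outside, 100 by 144 mm inside, floor at z = 9 mm, 3 mm walls up to z = 20 mm. Origin: centre of the underside; z up.
- multimeter: Bystander: yellow hand multimeter lying flat, 150 x 78 x 43 mm, loose, at the left. Origin: centre of its underside. (Not listed: a fixed sign about 0.5 m tall stands on a foot at the far edge of the bench, about 0.69 m ahead of the robot and 0.06 m left of its middle line; draw the arm in when swinging past it.)
- pump_bottle: Bystander: white pump bottle, 62 mm across, 116 mm high, loose, at the right. Origin: centre of its underside.
Things that resemble listed ones, but are neither listed nor needed, are in the scene too. Leave any brown or pink look-alike of the jar alone.

How it is judged:
By the outcome, as a careful person would: the job done as asked, in the order asked, and still so for the second after the job is handed in, with the robot touching nothing.
It also fails if it takes over 136 s, if anything falls off the work surface, if the arm or the gripper's body presses on something with over 40 N, if the wrist force passes 120 N, or if a joint passes its speed limit or range.

## Working session

There is one attempt and no reset: what is moved stays moved. The work goes in short steps, Python scripts to look and compute and a tool call to move; the robot and the scene stay as the last step left them, time stands still between calls to the robot, and variables do not carry over. Pictures are saved under pics/ and viewed, at most 14 in all, crops included, and the job is handed in when it is done.

Besides the shell and the picture viewer there is one more tool, called after "Call:" as name(argument=value, ...) on one line, values as JSON. jog_arm: Moves the arm, as the interface text tells. Its arguments: {"type":"object","properties":{"deltas":{"type":"string"},"gripper":{"type":"number"},"squeeze":{"type":"number"}},"required":["deltas"]}

```bash
mkdir -p pics; ls; cat > h.py <<'E'
import numpy as np, cv2, pickle
def grab(n):
    from plant import cams
    c=cams.read_camera(n); pickle.dump(c,open(f'{n}.pkl','wb')); return c
def load(n): return pickle.load(open(f'{n}.pkl','rb'))
def KD(c):
    f=240/np.tan(np.radians(c['vfov'])/2)
    return np.array([[f,0,c['cx']],[0,f,c['cy']],[0,0,1.]]),np.array(c['distortion'],float)
def ray(c,p):
    K,D=KD(c);u=cv2.undistortPoints(np.array([[p]],float),K,D)[0,0]
    R=cv2.Rodrigues(np.array(c['rvec'],float))[0];t=np.array(c['tvec'],float).ravel()
    return -R.T@t,R.T@np.array([u[0],u[1],1.])
def atz(c,p,z):
    o,d=ray(c,p);return o+d*(z-o[2])/d[2]
def tri(c1,p1,c2,p2):
    o1,d1=ray(c1,p1);o2,d2=ray(c2,p2)
    s=np.linalg.lstsq(np.c_[d1,-d2],o2-o1,rcond=None)[0]
    a,b=o1+d1*s[0],o2+d2*s[1];return (a+b)/2,np.linalg.norm(a-b)
def proj(c,P):
    K,D=KD(c);return cv2.projectPoints(np.array(P,float).reshape(-1,1,3),np.array(c['rvec'],float),np.array(c['tvec'],float),K,D)[0][:,0]
E
python3 - <<'E'
from h import *
for n in('top','side'):
    c=grab(n);cv2.imwrite(f'pics/{n}0.png',cv2.resize(c['color'],(800,600),interpolation=cv2.INTER_CUBIC))
    print(n,c['vfov'],c['cx'],c['cy'],c['distortion'],ray(c,(320,240)))
E
```

```text
pics
top 45.03443359918152 317.8954476435981 233.27767671566312 [-0.13918586  0.          0.          0.          0.        ] (array([ 0.14127555, -0.01502111,  1.39196727]), array([ 0.21346508,  0.00190809, -0.9770246 ]))
side 48.98918692604966 322.753535744645 240.8870220425439 [-0.11822761  0.          0.          0.          0.        ] (array([0.99263344, 0.30226574, 1.14080783]), array([-0.41099851, -0.27741953, -0.8684174 ]))
```

View pics/top0.png

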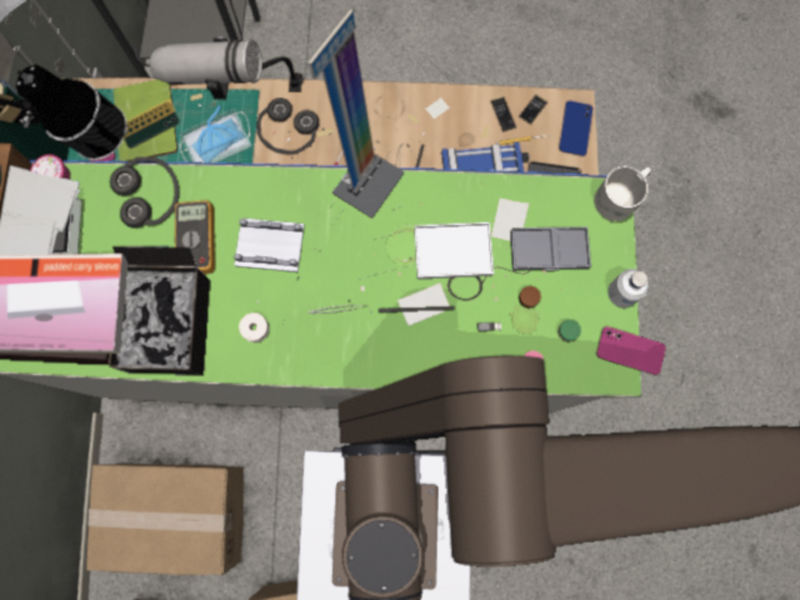

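View pics/side0.png

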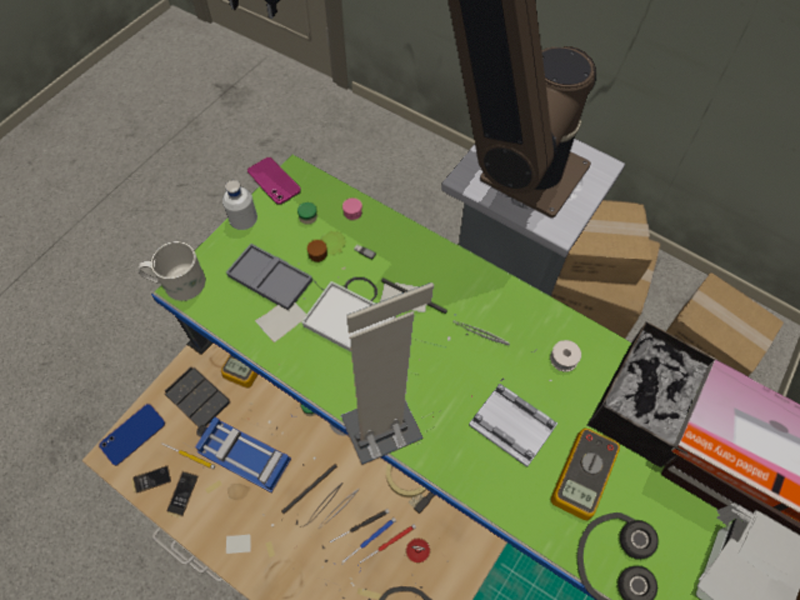

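The top view (800×600 picture) shows the spool at (253,327), tweezers (338,309), spudger (415,309), USB stick (489,326), green jar (569,330), tool rest (269,245), white tray (454,250) and two-bay tray (550,249). The side view shows the same things: spool (566,355), tweezers (481,333), spudger (414,295), USB (365,252), jar (307,212), rest (512,424). I'll enlarge these for accurate reading.

```bash
cat > crop.py <<'E'
from h import *
def crop(n,x,y,w,h,s,f):
    im=load(n)['color'][y:y+h,x:x+w];im=cv2.resize(im,None,fx=s,fy=s,interpolation=cv2.INTER_CUBIC)
    for i in range(0,w,20): cv2.putText(im,str(x+i),(i*s,10),0,.35,(0,0,255),1);cv2.line(im,(i*s,12),(i*s,18),(0,0,255),1)
    for j in range(0,h,20): cv2.putText(im,str(y+j),(0,j*s+4),0,.35,(0,0,255),1)
    cv2.imwrite(f'pics/{f}.png',im)
E
python3 -c "
from crop import *
crop('top',180,170,190,115,4,'tL');crop('top',325,170,160,120,5,'tR')
crop('side',360,220,110,150,4,'sL');crop('side',175,150,190,145,4,'sR')"
```

```text
(no output)
```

View pics/tL.png

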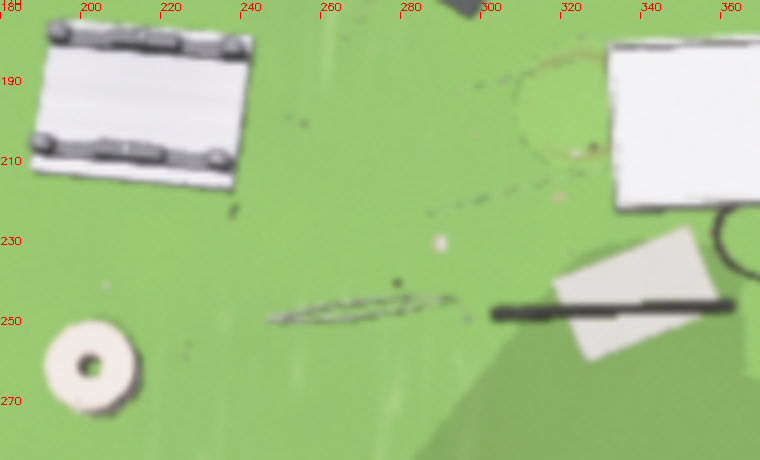

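View pics/tR.png

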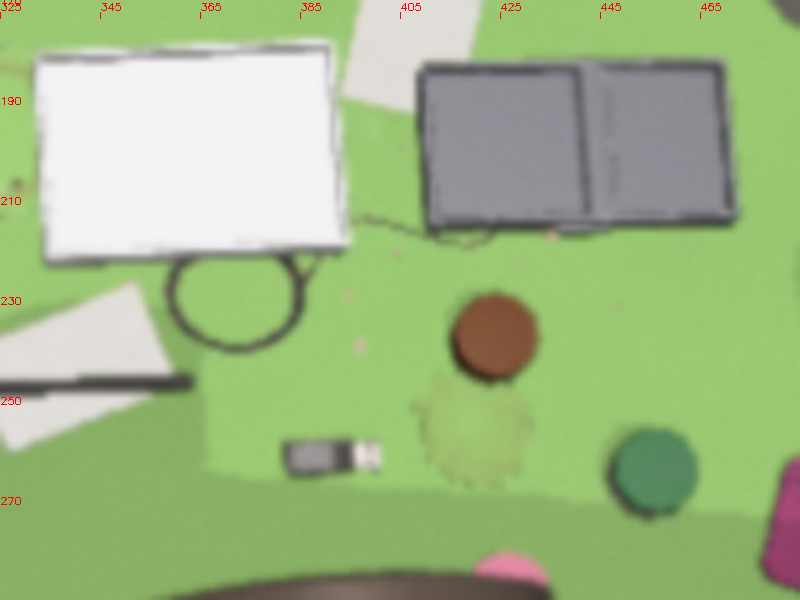

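View pics/sL.png

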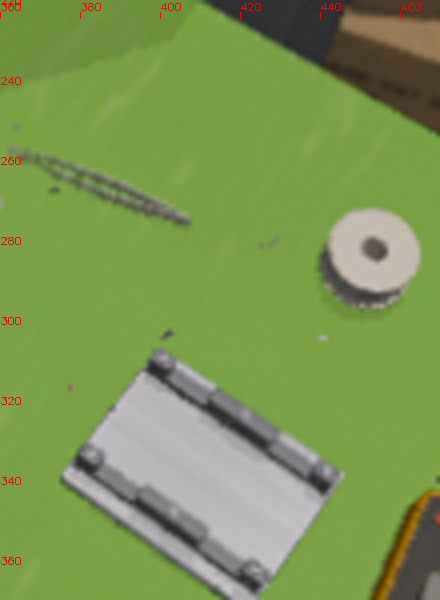

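View pics/sR.png

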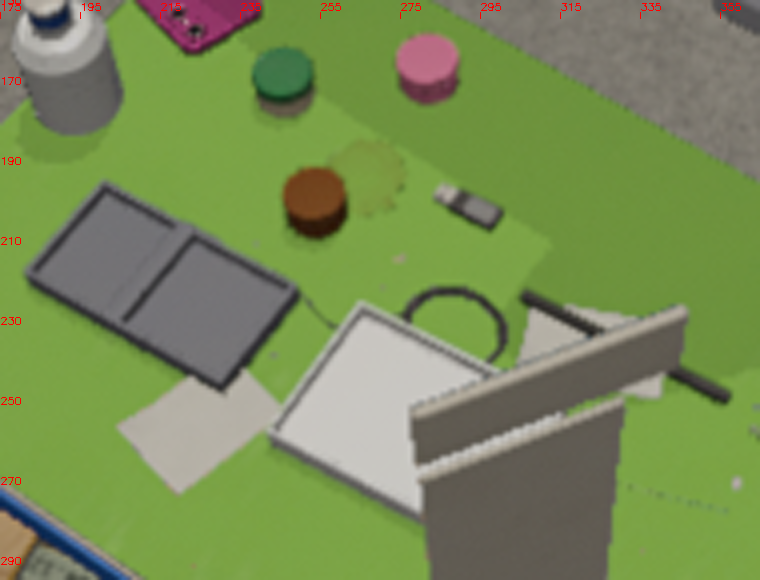

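Readings in native pixels. In the top view: spool (202.5,261.5), tweezers from thick end (246,250) to tip (294,244.5), spudger ends (302.5,248.5) and (363.4,246.4), USB (381.8,261.6)–(401.4,261.2), green jar (456,264.2). In the side view: spool (453.5,282.5), tweezers (407,275)–(362.5,257.5), jar (245.8,168.3). Now I'll triangulate.

```bash
python3 - <<'E'
from h import *
np.set_printoptions(precision=4,suppress=True)
t,s=load('top'),load('side')
tl=lambda u,v:(180+u/4-.4,170+v/4-.4); tr=lambda u,v:(325+u/5-.4,170+v/5-.4)
sl=lambda u,v:(360+u/4-.4,220+v/4-.4); sr=lambda u,v:(175+u/4-.4,150+v/4-.4)
P={'spool':(tl(90,366),sl(374,250)),'twL':(tl(265,320),sl(188,220)),'twR':(tl(457,298),sl(10,150)),
'spL':(tl(490,314),sr(730,398)),'spR':(tr(192,382),sr(522,296)),'usbL':(tr(284,458),sr(498,222)),'usbR':(tr(382,456),sr(438,190)),
'jar':(tr(655,471),sr(283,73)),'rest_nr':(tl(218,159),sl(160,362)),'rest_nl':(tl(43,144),sl(322,478)),'rest_fr':(tl(233,47),sl(90,455)),'rest_fl':(tl(60,33),sl(253,575)),
'sup_nr':(tr(738,222),sr(105,182)),'sup_fr':(tr(724,60),sr(28,270)),'sup_fl':(tr(418,62),sr(222,390)),'sup_nl':(tr(428,232),sr(300,290)),
'ut_nr':(tr(348,245),sr(362,303)),'ut_fr':(tr(332,42),sr(272,435))}
H={'spool':.027,'tw':.006,'sp':.006,'usb':.005,'jar':.027,'rest':.031,'sup':.019,'ut':.02}
for k,(a,b) in P.items():
    p,e=tri(t,a,s,b);h=H[k] if k in H else H.get(k[:-1],H.get(k.split('_')[0]));print(k,p,round(e,4),atz(t,a,h)[:2],atz(s,b,h)[:2])
print('ut L',atz(t,tr(38,52),.02)[:2],atz(t,tr(45,263),.02)[:2])
from plant import get_state
S=get_state();print(S['eef_pos'],S['tcp_rot'],S['opening'],S['time'],S['contact_force'])
from scipy.spatial.transform import Rotation as R
print(R.from_quat(S['tcp_rot']).as_matrix())
E
```

```text
spool [0.3785 0.2695 0.0221] 0.0019 [0.3774 0.2694] [0.3816 0.2687]
twL [0.4146 0.1667 0.004 ] 0.0036 [0.4136 0.1681] [0.4162 0.1652]
twR [ 0.4333  0.0508 -0.0006] 0.0017 [0.4316 0.0513] [0.4368 0.0514]
spL [0.4232 0.0298 0.0033] 0.0021 [0.4223 0.0307] [0.425  0.0294]
spR [ 0.4344 -0.1194  0.0002] 0.0021 [ 0.4328 -0.118 ] [ 0.4376 -0.1182]
usbL [ 0.3978 -0.1648  0.0008] 0.0014 [ 0.3967 -0.1637] [ 0.4002 -0.1637]
usbR [ 0.4001 -0.2122  0.001 ] 0.0 [ 0.3993 -0.2117] [ 0.4021 -0.2104]
jar [ 0.3935 -0.3432  0.022 ] 0.0015 [ 0.3922 -0.3412] [ 0.3964 -0.341 ]
rest_nr [0.5109 0.2003 0.0208] 0.0027 [0.5077 0.2   ] [0.5157 0.1999]
rest_nl [0.518  0.3111 0.0163] 0.0024 [0.5136 0.3088] [0.5247 0.3099]
rest_fr [0.5825 0.196  0.0233] 0.0019 [0.5797 0.1957] [0.5856 0.1959]
rest_fl [0.5897 0.3062 0.019 ] 0.0023 [0.5855 0.3045] [0.5944 0.305 ]
sup_nr [ 0.5231 -0.3903  0.0108] 0.0015 [ 0.5204 -0.3873] [ 0.5267 -0.386 ]
sup_fr [ 0.6051 -0.3831  0.0174] 0.0 [ 0.6046 -0.3827] [ 0.6057 -0.3821]
sup_fl [ 0.5999 -0.2288  0.011 ] 0.0004 [ 0.5971 -0.2274] [ 0.6027 -0.2252]
sup_nl [ 0.5135 -0.2353  0.0061] 0.0024 [ 0.5095 -0.2321] [ 0.5193 -0.2303]
ut_nr [ 0.5028 -0.1937  0.0148] 0.0013 [ 0.5011 -0.1924] [ 0.5052 -0.1921]
ut_fr [ 0.6077 -0.1842  0.0127] 0.0017 [ 0.6056 -0.1841] [ 0.6099 -0.1802]
ut L [ 0.5948 -0.0375] [ 0.4867 -0.044 ]
[ 0.1524 -0.657   0.2491] [ 0.9935  0.1136  0.     -0.0011] 0.9990325356107049 0.1 [ 0.9054 -0.4192  0.5951]
[[ 0.9742  0.2258 -0.0002]
 [ 0.2258 -0.9742  0.0022]
 [ 0.0003 -0.0021 -1.    ]]
```

The scene is measured; the two-view heights agree with the text to within about 5 mm. I'll go in the order asked, starting with the tweezers at about (0.425, 0.107), staying high past the bottle.

Call:
jog_arm(deltas=".93 .96 0 0 0 .5; .93 .96 0 0 0 .5; .93 .96 0 0 0 .5; .93 .96 0 0 0 .5; .93 .96 0 0 0 .5; .93 .96 0 0 0 .5; .93 .96 0 0 0 .5; .93 .96 0 0 0 .5; .93 .96 0 0 0 .5; .93 .96 0 0 0 .5; .93 .96 0 0 0 .5; .93 .96 0 0 0 .5; .93 .96 0 0 0 .5; .93 .96 0 0 0 .5; .93 .96 0 0 0 .5; .93 .96 0 0 0 .5", gripper=0.5)

```text
time: 2.1
eef_pos: [0.451, -0.3486, 0.2505]
tcp_rot: [0.87, 0.493, 0.0, 0.0]
contact_force: [-0.1, 0.8, 0.9]
opening: 0.5
finger_force: 0.0
```

Call:
jog_arm(deltas="0 1 -.2 0 0 .35; 0 1 -.2 0 0 .35; 0 1 -.2 0 0 .35; 0 1 -.2 0 0 .35; 0 1 -.2 0 0 .35; 0 1 -.2 0 0 .35; 0 1 -.2 0 0 .35; 0 1 -.2 0 0 .35; 0 1 -.2 0 0 .35; 0 1 -.2 0 0 .35; 0 1 -.2 0 0 .35; 0 1 -.2 0 0 .35; 0 1 -.2 0 0 .35; 0 1 -.2 0 0 .35; 0 1 -.2 0 0 .35; 0 1 -.2 0 0 .35; 0 1 -.2 0 0 .35; 0 1 -.2 0 0 .35; 0 1 -.2 0 0 .35; 0 1 -.2 0 0 .35")

```text
time: 4.6
eef_pos: [0.4498, 0.051, 0.1701]
tcp_rot: [0.649, 0.761, 0.0, 0.0]
contact_force: [-0.3, 0.5, 0.3]
opening: 0.506
finger_force: 0.0
```

Call:
jog_arm(deltas="-.32 .7 -1 0 0 0; -.32 .7 -1 0 0 0; -.32 .7 -1 0 0 0; -.32 .7 -1 0 0 0; 0 0 -1 0 0 0; 0 0 -1 0 0 0; 0 0 -.9 0 0 0; 0 0 -.5 0 0 0; 0 0 0 0 0 0")

```text
time: 5.72
eef_pos: [0.4239, 0.1059, 0.0218]
tcp_rot: [0.649, 0.761, -0.0, -0.001]
contact_force: [0.5, 0.5, -0.5]
opening: 0.501
finger_force: 0.0
```

```bash
python3 -c "
from crop import *
grab('side');crop('side',330,210,120,90,6,'s1')
from plant import get_state;S=get_state();print(S['eef_pos'],S['tcp_rot'],S['contact_force'])"
```

```text
[0.42448017 0.10585713 0.02241044] [ 6.49289427e-01  7.60541410e-01 -3.89100091e-05 -3.68154740e-05] [ 0.0263757  -0.08178258  0.28590679]
```

View pics/s1.png

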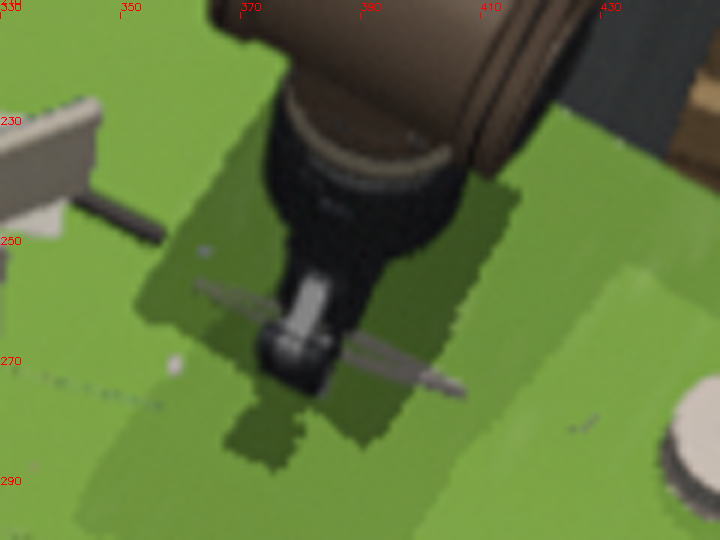

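The gripper straddles the tweezers near their middle: ends at about (195,283) and (465,393) in the crop, fingers at about (305,340). Closing and lifting.

Call:
jog_arm(deltas="0 0 0 0 0 0; 0 0 0 0 0 0; 0 0 0 0 0 0; 0 0 0 0 0 0; 0 0 0 0 0 0; 0 0 0 0 0 0", gripper=0, squeeze=40)

```text
time: 6.52
eef_pos: [0.4253, 0.1057, 0.0231]
tcp_rot: [0.65, 0.76, 0.0, 0.001]
contact_force: [-0.6, 0.8, 5.4]
opening: 0.098
finger_force: 40.3
```

Call:
jog_arm(deltas="0 0 .5 0 0 0; 0 0 1 0 0 0; 0 0 1 0 0 0; 0 0 1 0 0 0; 0 0 1 0 0 0; 0 0 0 0 0 0")

```text
time: 7.28
eef_pos: [0.4255, 0.1057, 0.1139]
tcp_rot: [0.649, 0.76, 0.001, 0.001]
contact_force: [0.2, -0.2, -0.5]
opening: 0.096
finger_force: 39.6
```

Call:
jog_arm(deltas=".2 1 0 0 0 .96; .2 1 0 0 0 .96; .2 1 0 0 0 .96; .2 1 0 0 0 .96; .2 1 0 0 0 .96; .4 .8 0 0 0 .96; .5 .8 0 0 0 .96; .5 .8 0 0 0 .96; .6 .5 0 0 0 .96; .7 .4 0 0 0 .96; .7 .4 0 0 0 .96; .7 .2 0 0 0 .96; .7 .1 0 0 0 .96; .6 .1 0 0 0 .96; 0 0 0 0 0 0; 0 0 0 0 0 0")

```text
time: 9.28
eef_pos: [0.5515, 0.2874, 0.1112]
tcp_rot: [0.036, 0.999, -0.0, -0.001]
contact_force: [0.1, 0.2, -0.0]
opening: 0.1
finger_force: 39.6
```

```bash
python3 -c "
from crop import *
grab('top');grab('side');crop('side',360,270,130,110,5,'s2')
from plant import get_state;S=get_state();print(S['eef_pos'],S['tcp_rot'])
c=load('side')
print(proj(c,[[.5117,.2,.031],[.5532,.2874,.031],[.5532-.036,.2874+.0023,.019],[.5532+.036,.2874-.0023,.019],[.5488-.036,.2176+.0023,.019],[.5488+.036,.2176-.0023,.019]]))"
```

```text
[0.55167009 0.28752044 0.11173497] [ 3.52424839e-02  9.99378595e-01 -2.07980727e-04 -5.89957961e-04]
[[400.52831761 308.74707374]
 [425.06143087 343.90229795]
 [432.74872665 333.45561955]
 [415.1929562  358.09064919]
 [407.04394543 315.67909024]
 [389.12792707 339.53945185]]
```

View pics/s2.png

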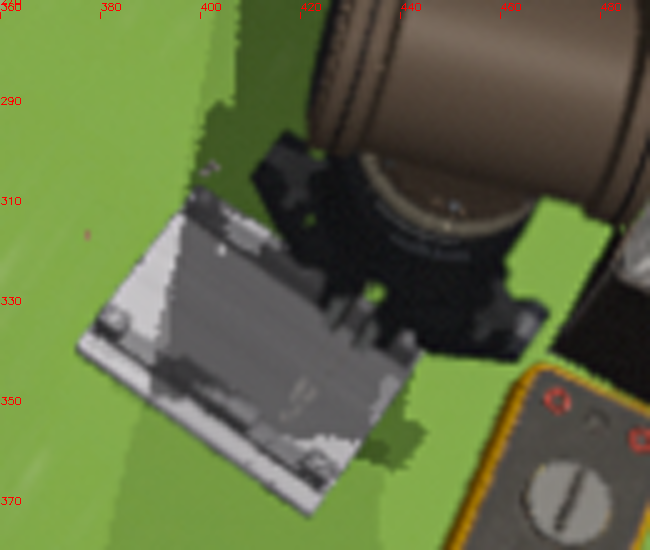

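The gripper stands over the left groove, with the tweezers' tip over the far bar near (300,390) in the crop. Lowering slowly.

Call:
jog_arm(deltas=".04 0 -1 0 0 0; .04 0 -1 0 0 0; 0 0 -.8 0 0 0; 0 0 -.4 0 0 0; 0 0 -.2 0 0 0; 0 0 0 0 0 0")

```text
time: 10.12
eef_pos: [0.5542, 0.2877, 0.0444]
tcp_rot: [0.035, 0.999, 0.0, 0.0]
contact_force: [0.6, 0.2, 0.1]
opening: 0.094
finger_force: 39.6
```

Call:
jog_arm(deltas="0 0 -.1 0 0 0; 0 0 0 0 0 0")

```text
time: 10.38
eef_pos: [0.5543, 0.2877, 0.0427]
tcp_rot: [0.035, 0.999, 0.0, 0.0]
contact_force: [-1.4, -0.4, -0.4]
opening: 0.1
finger_force: 39.6
```

Call:
jog_arm(deltas="0 0 0 0 0 0; 0 0 0 0 0 0; 0 0 0 0 0 0; 0 0 .5 0 0 0; 0 0 1 0 0 0; 0 0 1 0 0 0; 0 0 1 0 0 0; -.6 -1 1 0 0 -.9; -.6 -1 0 0 0 -.9; -.6 -1 0 0 0 -.9; -.6 -1 0 0 0 -.9; -.6 -1 0 0 0 -.9; -.6 -1 0 0 0 -.9; -.6 -1 0 0 0 -.9; -.6 -1 0 0 0 -.9; -.6 -1 0 0 0 -.9; -.6 -1 0 0 0 -.9; -.3 -1 0 0 0 -.9", gripper=0.35)

```text
time: 12.62
eef_pos: [0.4278, 0.0671, 0.1335]
tcp_rot: [0.507, 0.862, 0.0, 0.001]
contact_force: [-0.7, -0.0, -0.5]
opening: 0.348
finger_force: 0.0
```

```bash
python3 -c "
from crop import *
grab('side');crop('side',300,220,160,160,3,'s3')
from plant import get_state;S=get_state();print(S['eef_pos'],S['tcp_rot'])"
```

```text
[0.42748715 0.06571192 0.13340162] [ 5.07808850e-01  8.61469340e-01 -3.78153009e-04  7.78226616e-04]
```

View pics/s3.png

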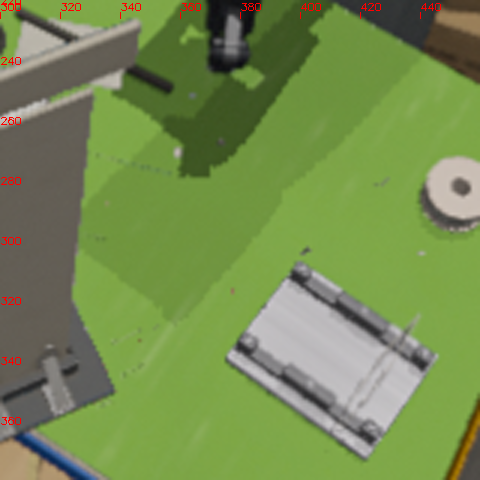

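The tweezers lie in the left groove across both bars, from (418,318) to (352,405) in the crop. Next, the spudger.

Call:
jog_arm(deltas=".04 -.91 -.5 0 0 -.71; .04 -.91 -.5 0 0 -.71; .04 -.91 -.5 0 0 -.71; .04 -.91 -.5 0 0 -.71; .04 -.91 -.5 0 0 -.71; .04 -.91 -.5 0 0 -.71; 0 0 -1 0 0 0; 0 0 -.9 0 0 0; 0 0 -.5 0 0 0; 0 0 -.2 0 0 0; 0 0 0 0 0 0")

```text
time: 14.05
eef_pos: [0.4332, -0.0415, 0.0207]
tcp_rot: [0.676, 0.737, 0.0, 0.0]
contact_force: [0.7, 0.8, 0.4]
opening: 0.35
finger_force: 0.0
```

Call:
jog_arm(deltas="0 0 0 0 0 0; 0 0 0 0 0 0; 0 0 0 0 0 0; 0 0 0 0 0 0; 0 0 0 0 0 0", gripper=0)

```text
time: 14.68
eef_pos: [0.4336, -0.0417, 0.0211]
tcp_rot: [0.676, 0.736, 0.0, 0.001]
contact_force: [-0.9, 0.3, 5.6]
opening: 0.082
finger_force: 41.0
```

Call:
jog_arm(deltas="0 0 .5 0 0 0; 0 0 1 0 0 0; 0 0 1 0 0 0; 0 0 1 0 0 0; 0 0 1 0 0 0; 0 0 0 0 0 0")

```text
time: 15.42
eef_pos: [0.4338, -0.0419, 0.1119]
tcp_rot: [0.676, 0.737, 0.001, 0.002]
contact_force: [-0.0, -0.1, -0.7]
opening: 0.088
finger_force: 40.3
```

```bash
python3 -c "
from h import *
c=load('side')
for p in [(439.3,326),(417,355.5)]: print(atz(c,p,.026))"
```

```text
[0.49625239 0.29359893 0.026     ]
[0.58439592 0.28559454 0.026     ]
```

Call:
jog_arm(deltas="0 1 0 0 0 .95; 0 1 0 0 0 .95; 0 1 0 0 0 .95; 0 1 0 0 0 .95; 0 1 0 0 0 .95; 0 1 0 0 0 .95; 0 1 0 0 0 .95; .5 1 0 0 0 .95; .6 1 0 0 0 .95; .7 1 0 0 0 .95; .8 1 0 0 0 .95; .8 .8 0 0 0 .95; .8 .7 0 0 0 .95; .8 .5 0 0 0 .95; .8 0 0 0 0 .95; 0 0 0 0 0 0; 0 0 0 0 0 0")

```text
time: 17.55
eef_pos: [0.5477, 0.2182, 0.1092]
tcp_rot: [0.031, 1.0, -0.0, -0.001]
contact_force: [-0.4, -0.1, 0.6]
opening: 0.084
finger_force: 40.3
```

Call:
jog_arm(deltas="0 0 -1 0 0 0; 0 0 -1 0 0 0; 0 0 -.8 0 0 0; 0 0 -.4 0 0 0; 0 0 -.2 0 0 0; 0 0 0 0 0 0")

```text
time: 18.3
eef_pos: [0.5491, 0.2185, 0.0424]
tcp_rot: [0.03, 1.0, 0.0, 0.0]
contact_force: [-0.3, -0.8, 0.1]
opening: 0.077
finger_force: 40.3
```

Call:
jog_arm(deltas="0 0 -.08 0 0 0; 0 0 0 0 0 0")

```text
time: 18.55
eef_pos: [0.5491, 0.2185, 0.0412]
tcp_rot: [0.03, 1.0, 0.0, 0.0]
contact_force: [0.2, -0.4, -0.5]
opening: 0.078
finger_force: 40.3
```

Call:
jog_arm(deltas="0 0 0 0 0 0; 0 0 0 0 0 0; 0 0 .5 0 0 0; 0 0 1 0 0 0; 0 0 1 0 0 0; 0 0 1 0 0 0; -.65 .19 0 0 0 -1; -.65 .19 0 0 0 -1; -.65 .19 0 0 0 -1; -.65 .19 0 0 0 -1; -.65 .19 0 0 0 -1; -.65 .19 0 0 0 -1; -.65 .19 0 0 0 -1; -.65 .19 0 0 0 -1; -.65 .19 0 0 0 -1; -.65 .19 0 0 0 -1; -.65 .19 0 0 0 -1; -.65 .19 0 0 0 -1; -.65 .19 0 0 0 -1; 0 0 0 0 0 0", gripper=0.35)

```text
time: 21.05
eef_pos: [0.3796, 0.2682, 0.1117]
tcp_rot: [0.628, 0.778, 0.001, 0.0]
contact_force: [-0.0, 1.1, 0.3]
opening: 0.347
finger_force: 0.0
```

Call:
jog_arm(deltas="0 0 0 0 0 0; 0 0 0 0 0 0; 0 0 0 0 0 0; 0 0 0 0 0 0", gripper=1)

```text
time: 21.55
eef_pos: [0.38, 0.2678, 0.1107]
tcp_rot: [0.629, 0.777, -0.0, -0.0]
contact_force: [-0.5, 0.0, -0.2]
opening: 0.998
finger_force: 0.0
```

```bash
python3 -c "
from crop import *
grab('side');crop('side',360,220,130,150,4,'s4')"
```

```text
(no output)
```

View pics/s4.png

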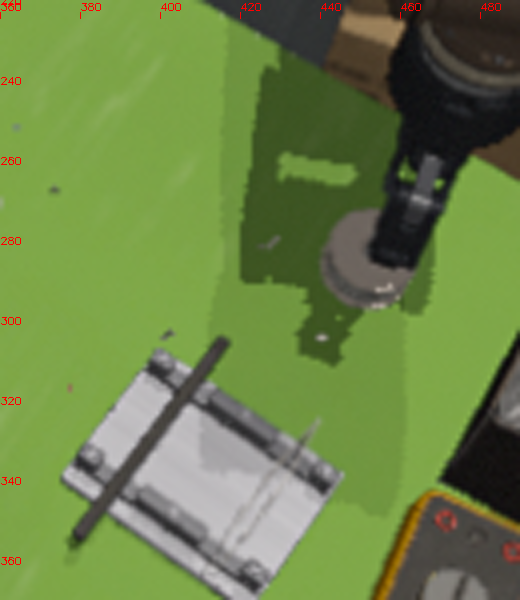

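The spudger bridges both bars in the right groove, from (222,340) to (78,538), and the tweezers are still in the left groove. The open gripper is over the spool at (370,255).

Call:
jog_arm(deltas="0 0 -1 0 0 0; 0 0 -1 0 0 0; 0 0 -1 0 0 0; 0 0 -.6 0 0 0; 0 0 -.3 0 0 0; 0 0 0 0 0 0")

```text
time: 22.35
eef_pos: [0.3799, 0.2679, 0.0327]
tcp_rot: [0.629, 0.777, -0.0, -0.0]
contact_force: [-1.0, -0.2, 0.2]
opening: 1.001
finger_force: 0.0
```

Call:
jog_arm(deltas="0 0 0 0 0 0; 0 0 0 0 0 0; 0 0 0 0 0 0; 0 0 0 0 0 0; 0 0 0 0 0 0; 0 0 0 0 0 0", gripper=0)

```text
time: 23.1
eef_pos: [0.3805, 0.2682, 0.0338]
tcp_rot: [0.629, 0.777, 0.001, 0.0]
contact_force: [-1.2, -0.3, 6.1]
opening: 0.6
finger_force: 41.9
```

Call:
jog_arm(deltas="0 0 .5 0 0 0; 0 0 1 0 0 0; 0 0 1 0 0 0; 0 0 1 0 0 0; 0 0 1 0 0 0; 0 0 0 0 0 0")

```text
time: 23.85
eef_pos: [0.3808, 0.2683, 0.1243]
tcp_rot: [0.629, 0.777, 0.002, 0.001]
contact_force: [-0.5, 0.0, -1.4]
opening: 0.603
finger_force: 42.6
```

Call:
jog_arm(deltas=".35 -1 0 0 0 -.1; .35 -1 0 0 0 -.1; .35 -1 0 0 0 -.1; .35 -1 0 0 0 -.1; .35 -1 0 0 0 -.1; .35 -1 0 0 0 -.1; .35 -1 0 0 0 -.1; .35 -1 0 0 0 -.1; .35 -1 0 0 0 -.1; .35 -1 0 0 0 -.1; .35 -1 0 0 0 -.1; .35 -1 0 0 0 -.1; .35 -1 0 0 0 -.1; .35 -1 0 0 0 -.1")

```text
time: 25.6
eef_pos: [0.477, -0.0126, 0.1212]
tcp_rot: [0.682, 0.731, -0.001, -0.001]
contact_force: [0.4, 0.1, -1.5]
opening: 0.601
finger_force: 42.6
```

Call:
jog_arm(deltas=".31 -1 0 0 0 -.1; .31 -1 0 0 0 -.1; .31 -1 0 0 0 -.1; .31 -1 0 0 0 -.1; .31 -1 0 0 0 -.1; .31 -1 0 0 0 -.1; .31 -1 0 0 0 -.1; .31 -1 0 0 0 -.1; .31 -1 0 0 0 -.1; .31 -1 0 0 0 -.1; .31 -1 0 0 0 -.1; .31 -1 0 0 0 -.1; .31 -.9 0 0 0 -.1; 0 0 0 0 0 0; 0 0 0 0 0 0")

```text
time: 27.48
eef_pos: [0.5582, -0.2697, 0.1224]
tcp_rot: [0.728, 0.686, 0.0, -0.001]
contact_force: [0.7, 0.5, -2.3]
opening: 0.601
finger_force: 42.6
```

Call:
jog_arm(deltas="0 0 -1 0 0 0; 0 0 -1 0 0 0; 0 0 -1 0 0 0; 0 0 -.6 0 0 0; 0 0 -.3 0 0 0; 0 0 0 0 0 0")

```text
time: 28.22
eef_pos: [0.5586, -0.2702, 0.0445]
tcp_rot: [0.728, 0.686, -0.0, -0.0]
contact_force: [0.1, -0.7, -0.8]
opening: 0.601
finger_force: 42.6
```

```bash
python3 -c "
from crop import *
grab('side');crop('side',170,150,130,130,5,'s5')"
```

```text
(no output)
```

View pics/s5.png

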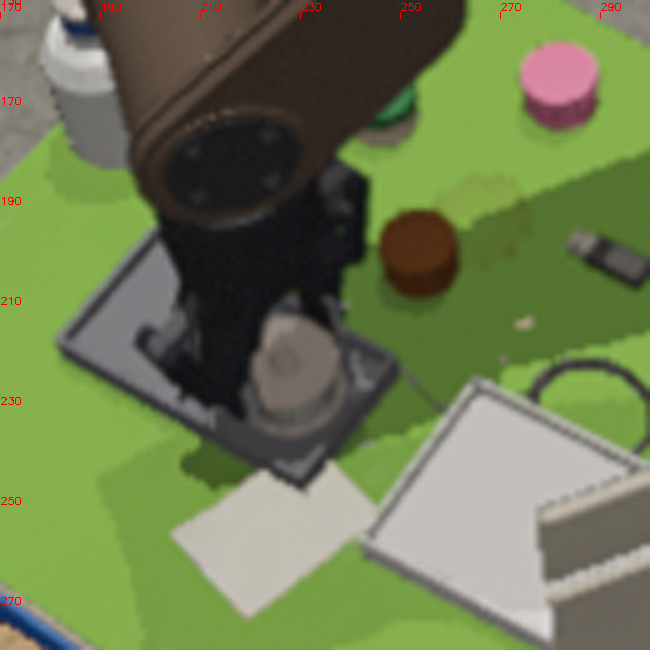

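The spool is inside the wide bay, centred at about (293,365) in the crop and clear of the walls. Releasing it and moving to the jar.

Call:
jog_arm(deltas="0 0 -.08 0 0 0; 0 0 0 0 0 0")

```text
time: 28.52
eef_pos: [0.5587, -0.2703, 0.0436]
tcp_rot: [0.728, 0.686, 0.0, 0.0]
contact_force: [0.1, 0.5, -1.6]
opening: 0.604
finger_force: 42.6
```

Call:
jog_arm(deltas="0 0 0 0 0 0; 0 0 0 0 0 0; 0 0 .3 0 0 0; 0 0 1 0 0 0; 0 0 1 0 0 0; 0 0 1 0 0 0; 0 0 1 0 0 0; -1 -.42 0 0 0 0; -1 -.42 0 0 0 0; -1 -.42 0 0 0 0; -1 -.42 0 0 0 0; -1 -.42 0 0 0 0; -1 -.42 0 0 0 0; -1 -.42 0 0 0 0; -1 -.42 0 0 0 0; -.2 -.2 0 0 0 0; 0 0 0 0 0 0; 0 0 0 0 0 0", gripper=0.8)

```text
time: 30.78
eef_pos: [0.3949, -0.3413, 0.1292]
tcp_rot: [0.728, 0.686, 0.0, 0.0]
contact_force: [0.3, -0.5, -0.1]
opening: 0.799
finger_force: 0.0
```

Call:
jog_arm(deltas="0 0 -1 0 0 0; 0 0 -1 0 0 0; 0 0 -1 0 0 0; 0 0 -1 0 0 0; 0 0 -.5 0 0 0; 0 0 -.3 0 0 0; 0 0 0 0 0 0")

```text
time: 31.65
eef_pos: [0.3947, -0.3413, 0.0332]
tcp_rot: [0.728, 0.686, 0.0, -0.0]
contact_force: [-0.5, -0.5, 0.3]
opening: 0.8
finger_force: 0.0
```

Call:
jog_arm(deltas="0 0 0 0 0 0; 0 0 0 0 0 0; 0 0 0 0 0 0; 0 0 0 0 0 0; 0 0 0 0 0 0; 0 0 0 0 0 0", gripper=0)

```text
time: 32.4
eef_pos: [0.395, -0.3421, 0.0343]
tcp_rot: [0.728, 0.686, -0.0, 0.001]
contact_force: [-0.2, 1.2, 5.5]
opening: 0.447
finger_force: 40.6
```

Call:
jog_arm(deltas="0 0 .5 0 0 0; 0 0 1 0 0 0; 0 0 1 0 0 0; 0 0 1 0 0 0; 0 0 1 0 0 0; 0 0 0 0 0 0")

```text
time: 33.15
eef_pos: [0.3951, -0.3421, 0.1248]
tcp_rot: [0.728, 0.686, -0.0, 0.002]
contact_force: [-0.1, -0.8, -1.7]
opening: 0.446
finger_force: 40.4
```

Call:
jog_arm(deltas=".93 -.055 0 0 0 0; .93 -.055 0 0 0 0; .93 -.055 0 0 0 0; .93 -.055 0 0 0 0; .93 -.055 0 0 0 0; .93 -.055 0 0 0 0; .93 -.055 0 0 0 0; .93 -.055 0 0 0 0; .93 -.055 0 0 0 0; 0 0 0 0 0 0; 0 0 -1 0 0 0; 0 0 -1 0 0 0; 0 0 -.8 0 0 0; 0 0 -.7 0 0 0; 0 0 -.4 0 0 0; 0 0 0 0 0 0")

```text
time: 35.15
eef_pos: [0.5619, -0.3514, 0.0449]
tcp_rot: [0.728, 0.686, -0.0, -0.0]
contact_force: [0.7, 0.0, -0.3]
opening: 0.445
finger_force: 40.5
```

```bash
python3 -c "
from crop import *
grab('side');crop('side',170,150,130,130,5,'s6')"
```

```text
(no output)
```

View pics/s6.png

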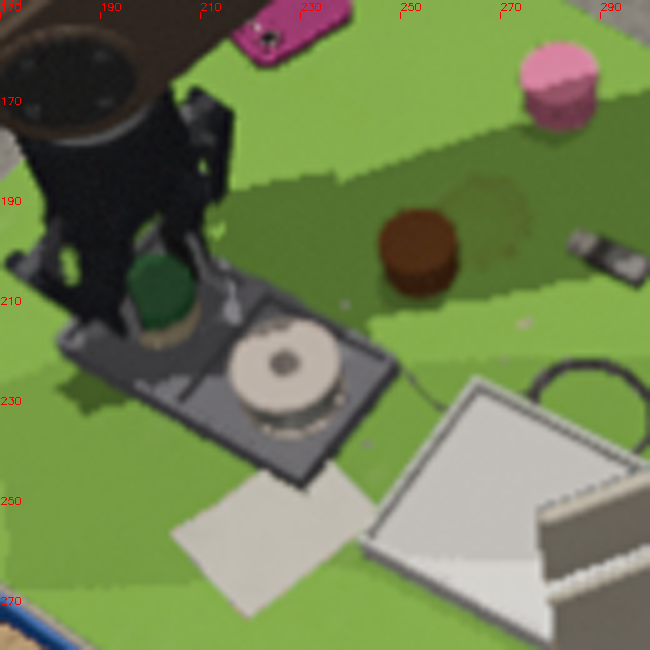

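The spool sits in the wide bay (centre (285,362)) and the jar is in the narrow bay at (160,295), held just above the floor. Releasing it and going to the USB stick.

Call:
jog_arm(deltas="0 0 -.08 0 0 0; 0 0 0 0 0 0")

```text
time: 35.45
eef_pos: [0.562, -0.3513, 0.0439]
tcp_rot: [0.728, 0.686, 0.0, 0.0]
contact_force: [0.5, -0.6, -0.1]
opening: 0.449
finger_force: 40.5
```

Call:
jog_arm(deltas="0 0 0 0 0 0; 0 0 0 0 0 0; 0 0 .3 0 0 0; 0 0 1 0 0 0; 0 0 1 0 0 0; 0 0 1 0 0 0; 0 0 1 0 0 0; -.9 .91 0 0 0 .12; -.9 .91 0 0 0 .12; -.9 .91 0 0 0 .12; -.9 .91 0 0 0 .12; -.9 .91 0 0 0 .12; -.9 .91 0 0 0 .12; -.9 .91 0 0 0 .12; -.9 .91 0 0 0 .12; -.9 .91 0 0 0 .12; 0 0 0 0 0 0", gripper=0.7)

```text
time: 37.58
eef_pos: [0.3992, -0.1866, 0.13]
tcp_rot: [0.69, 0.724, 0.0, 0.0]
contact_force: [-0.4, 0.0, 0.9]
opening: 0.702
finger_force: 0.0
```

Call:
jog_arm(deltas="0 0 -1 0 0 0; 0 0 -1 0 0 0; 0 0 -1 0 0 0; 0 0 -1 0 0 0; 0 0 -.5 0 0 0; 0 0 -.4 0 0 0; 0 0 0 0 0 0", gripper=0.45)

```text
time: 38.45
eef_pos: [0.4, -0.1876, 0.0314]
tcp_rot: [0.69, 0.724, -0.0, -0.0]
contact_force: [0.2, 0.9, 0.2]
opening: 0.453
finger_force: 0.0
```

Call:
jog_arm(deltas="0 0 -.55 0 0 0; 0 0 0 0 0 0")

```text
time: 38.7
eef_pos: [0.3994, -0.1871, 0.0199]
tcp_rot: [0.69, 0.724, -0.0, -0.001]
contact_force: [-0.0, 0.1, 0.4]
opening: 0.452
finger_force: 0.0
```

Call:
jog_arm(deltas="0 0 0 0 0 0; 0 0 0 0 0 0; 0 0 0 0 0 0; 0 0 0 0 0 0; 0 0 0 0 0 0; 0 0 0 0 0 0", gripper=0)

```text
time: 39.45
eef_pos: [0.4001, -0.1877, 0.0208]
tcp_rot: [0.69, 0.724, 0.0, 0.0]
contact_force: [0.2, -0.3, 3.4]
opening: 0.172
finger_force: 41.0
```

Call:
jog_arm(deltas="0 0 .5 0 0 0; 0 0 1 0 0 0; 0 0 1 0 0 0; 0 0 1 0 0 0; 0 0 0 0 0 0")

```text
time: 40.08
eef_pos: [0.4008, -0.1881, 0.0922]
tcp_rot: [0.69, 0.724, 0.0, 0.002]
contact_force: [-0.8, -0.8, -0.6]
opening: 0.177
finger_force: 40.6
```

Call:
jog_arm(deltas=".87 .39 0 0 0 0; .87 .39 0 0 0 0; .87 .39 0 0 0 0; .87 .39 0 0 0 0; .87 .39 0 0 0 0; .87 .39 0 0 0 0; .87 .39 0 0 0 0; .87 .39 0 0 0 0; 0 0 0 0 0 0; 0 0 -1 0 0 0; 0 0 -1 0 0 0; 0 0 -.7 0 0 0; 0 0 -.3 0 0 0; 0 0 0 0 0 0")

```text
time: 41.82
eef_pos: [0.5392, -0.1253, 0.0307]
tcp_rot: [0.69, 0.724, 0.0, 0.0]
contact_force: [0.4, 0.3, 0.2]
opening: 0.176
finger_force: 40.6
```

Release, rise, and draw back toward the right, clear of everything.

Call:
jog_arm(deltas="0 0 -.05 0 0 0; 0 0 0 0 0 0")

```text
time: 42.08
eef_pos: [0.5394, -0.1252, 0.0299]
tcp_rot: [0.69, 0.724, 0.0, 0.0]
contact_force: [-0.0, -0.3, 0.9]
opening: 0.176
finger_force: 40.6
```

Call:
jog_arm(deltas="0 0 0 0 0 0; 0 0 0 0 0 0; 0 0 .3 0 0 0; 0 0 1 0 0 0; 0 0 1 0 0 0; 0 0 1 0 0 0; 0 0 1 0 0 0; -.8 0 1 0 0 0; -.8 0 1 0 0 0; -.8 0 1 0 0 0; -.8 0 1 0 0 0; -.5 .9 1 0 0 0; 0 1 0 0 0 0; 0 1 0 0 0 0; 0 1 0 0 0 0; 0 1 0 0 0 0; 0 1 0 0 0 0; 0 0 0 0 0 0; 0 0 0 0 0 0", gripper=0.4)

```text
time: 44.45
eef_pos: [0.4652, -0.0075, 0.2164]
tcp_rot: [0.69, 0.724, 0.0, 0.001]
contact_force: [-0.1, 0.5, 0.5]
opening: 0.401
finger_force: 0.0
```

```bash
python3 -c "
from h import *
a=grab('top')['color'][150:310,150:550];b=grab('side')['color'][140:370,165:485]
a=cv2.resize(a,(620,248),interpolation=cv2.INTER_CUBIC);b=cv2.resize(b,(480,345),interpolation=cv2.INTER_CUBIC)
im=np.zeros((593,620,3),np.uint8);im[:248]=a;im[248:,:480]=b;cv2.imwrite('pics/fin.png',im)"
```

```text
(no output)
```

View pics/fin.png

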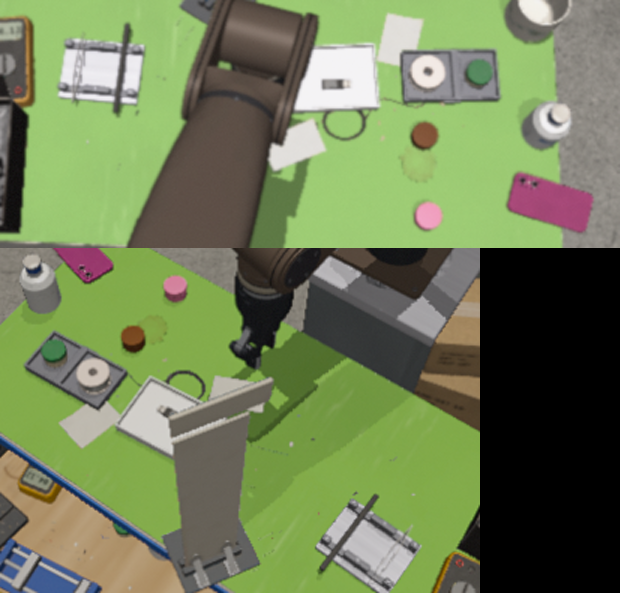

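The picture shows all five things in place: spudger (122,68) and tweezers (75,68) on the rest, USB stick (335,84) in the white tray, spool (428,72) and jar (480,72) in their bays. The multimeter and bottle stand as before, and the arm touches nothing. Handing in.

```bash
python3 -c "
from plant import ctrl
print(ctrl.sign_off())"
```

```text
the job is handed in; nothing more can be done
None
```

The job is handed in at about 44 s: all five things were placed in the order asked, with the multimeter and pump bottle untouched; the sign-off returned no verdict.

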